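# Shift the microtome's knife carriage to its next index hole

## Robot

A 6-joint arm with a two-finger parallel gripper is mounted at the origin on the work surface. World frame = base frame: x ahead of the robot, y to its left, z up, the work surface at z = 0. Lengths are in m, angles in rad, forces in N, time in s.
With the tool pointing down it reaches from about 0.35 to 0.975 m from the base axis. Payload 4.9 kg.
Tool frame: the origin (TCP) lies at the very end of the fingers, on their centre line; the grasp point (between the pads) lies 19 mm behind it; z points along the fingers, y is the line along which they close (so a half turn about z gives the same grasp; the last joint's range is limited). The gripper opens to 85 mm and grips with 20 to 120 N. Pads are 22 mm wide; open, the fingers measure 114 mm over their backs; the gripper's body (76 mm by 85 mm) begins 54 mm behind the grasp point. The pads swing forward as they close: fully open they stand 13 mm farther back than shut.
Start: joints at [-1.226, 0.053, 1.613, -0, 1.476, -0.119], TCP at [0.28, -0.559, 0.231] pointing down, gripper open.
Joint ranges: [-3.01, 3.01], [-1.01, 2.22], [0.06, 2.58], [-1.02, 4.17], [0.09, 2.62], [-3.14, 3.14]. Speed limits (rad/s): [2.57, 2.57, 3.14, 3.14, 3.14, 3.14].

## Interface

Orientations are given as a unit quaternion [w, x, y, z].
In Python, from plant import state, optics, ticket, nets gives the robot as it stands. The module is installed in compiled form; this text tells all that it offers.
- The arm moves only by the shell command python3 -m inch 'ROWS' [OPENING]. ROWS is JSON, a list of rows, each an object of numbers: "dx", "dy", "dz": the shift along the tool's x, y, z as a fraction of full scale; "rx", "ry", "rz": the turn, a rotation vector about the tool's x, y, z as a fraction of full scale. In form: [{"dx": .., "dy": .., "dz": .., "rx": .., "ry": .., "rz": ..}, ...]. A call has 1 to 5 rows; each row is the pose to reach, as a shift and turn from the pose commanded when the call began, along the tool's axes at that moment; what a row does not reach only later rows make up. Full scale, the value 1, is 0.8 m for a shift and 1.5 rad for a turn. A row lasts 1/10 s, in which the tool goes at most 50 mm and 8.59 degrees, less where a joint would pass 70% of its speed; a pose out of reach is approached as far as the arm can. A call with a number of a shift or a turn outside -1 to 1 is refused whole. A call with a gripper value outside its range is refused whole. OPENING is the opening, from -1 (shut) to 1 (fully open), set as the call begins (- or left out, the last holds). The fingers move at their own pace and stop on an object; the grip force is fixed at half the most. Time passes only in rows, so rows that repeat a pose let the fingers close. It gives the time, the measured TCP pose, the force, the opening and the grip force at its end, in the units of the state.
- state(): the state, without advancing time (a new reading comes with each control period).
- optics.grab_frame(name): name is "scene" or "top"; returns the picture (384x512x3 uint8, red, green, blue); there is no depth.
- optics.camera_info(name): a dict with "fx", "fy", "cx", "cy" (pixels), "R" (3x3) and "t" (3): a world point X has camera coordinates R X + t. Camera axes: x right, y down, z forward; pixel columns grow to the right and rows downward; lengths in m; the calibration is good to about 2 mm. A picture is of the moment at which its call begins. camera_info takes no time and is no camera call.
- ticket.job_done(): hands the job in; it is judged then, once.
Trained networks look in the newest picture that a camera, given by its name, has taken for a name from the list of things; names that differ only in an ending like _2 or _b are one class to them, and where a whole thing is asked for, a point or a joint stands for the part that bears it (a point fixed in the world has none). Each returns a list of dicts, best first, with "confidence" (0 to 1); they miss things now and then, are a little off and sometimes report something else, mostly with a low value. They report only what shows in the picture. A call takes as long as a camera call.
- nets.boxes_of(camera, name): "bbox" ([centre column, centre row, width, height] in pixels, round what is visible of it).
- nets.outline_of(camera, name): "pixels" (384x512 bool, what is visible of it) and "bbox" ([centre column, centre row, width, height] in pixels, round what is visible of it).
The state is a dict: "time": time; "joint_pos": joint angles; "joint_vel": joint speeds; "joint_efforts": joint torques, N m; "tool_pos": TCP position; "tool_rot": TCP orientation; "contact_force": force on the tool from outside, world axes, zero at the start; "ft_torque": the same for the moment, N m; "gripper_width": opening from 0.0 (shut) to 1.0 (fully open); "grasp_force": force on a finger pad.
Only numpy, scipy, OpenCV 4.12 (cv2) and the standard library are available. Lean on these libraries where they do the work, as an engineer would, in place of code of your own. Each camera call takes 0.05 s, during which the arm holds its last target. There are 200 camera calls.

## Task

Bring a fresh length of blade into use on the microtome: pull the spring plunger's knob up until its pin is out of its hole, shift the knife carriage to the left to the next hole, and let the pin snap fully home there, then leave everything alone. The next hole is in an adjustable insert, so feel for it: never wrench the pin against the side of a hole, do not touch the blade, and leave the things around the microtome where they are.

Things in the scene. Friction and masses are not known exactly. Their poses are not given: they have to be found in the camera images.
- microtome: Sliding microtome bolted to the bench: cream casting 360 x 300 mm, 85 mm high, three black knobs on its front, a dark hand wheel on its right side. Origin under the middle of its base; x points from its front (nearest the robot) to its back, y to its left, z up. Behind the carriage stands the specimen clamp with a wax block, top at z = 154 mm, between two side cheeks 115 mm high.
- rail_top (a point): Index rail of the microtome: a steel bar 26 mm wide and 210 mm long across the casting. The point lies on its flat top at the hole the pin starts in (9.4 mm wide); y along the rail to the left, z up. A used hole lies 35 mm to the right (y = -35 mm). To the left a lengthwise slot, 9.6 mm wide, runs from y = 20 to 48 mm.
- slot_center (a point): Middle of the slot in the index rail, at the rail's top, 34 mm left of the starting hole. In the slot, 2 mm below the rail's top, lies a brass insert with the next hole for the pin (9.4 mm wide). The insert is set differently each time: the hole's centre lies anywhere from 28 to 42 mm left of the starting hole, so it must be felt for.
- carriage (a joint): Sideways position of the knife carriage, m: 0 at the start with the pin in its hole, growing to the microtome's left; range -0.038 to 0.048. It weighs 0.5 to 1 kg, slides at about 2 N (some 2 N more with the pin dragging) and stays where it is left. A grey bracket, 34 x 32 mm, carries the plunger over the rail; the bracket's top is 15 mm above the rail's top.
- plunger (a joint): How far the knob and its pin are pulled up, m: 0 with the pin fully home in a hole, 0.008 with the pin's end on the rail's top, 0.006 with it on the insert in the slot, 0.012 at the stop. A spring pushes it down with 6 N when home and 9.6 N at the stop.
- knob_center (a point): Centre of the plunger's black knob, riding with it: upright and round, 27 mm in diameter, 24 mm tall, its underside 18 mm above the bracket's top (12 mm below this point). A 17 mm sleeve on the bracket ends 14 mm below this point when the pin is home. Nothing else within 60 mm stands as high. Its y axis points to the microtome's left, along the travel.
- pin: The plunger's steel pin, 8 mm in diameter, its flat end chamfered by 1 mm, straight below the knob and moving with it. Origin on its axis, 8 mm above its end. It may bear on the rail, the insert or the side of a hole with up to 20 N, which a careful push does not reach; more bends it.
- blade: The bare blade, a steel strip 120 mm long (y) and 9 mm wide on the back edge of the carriage's knife holder. Origin on the plunger's axis at the height of the rail's top; the strip lies 66 to 75 mm behind it (+x) and 35 mm above it. Not to be touched. The saddle and holder under it are 136 mm long and begin 17 mm behind the plunger's axis.
- slide_box_center (a point): Centre of a closed blue slide box, 85 x 100 x 34 mm, standing loose on the bench to the left of the microtome. Leave it.
- cassettes_center (a point): Centre of a white open tray, 75 x 110 x 30 mm, with grey tissue cassettes standing in it, loose on the bench to the left of the microtome. Leave it.
- bottle_center (a point): Centre of an amber bottle, 54 mm in diameter and 115 mm tall, standing loose on the bench to the right of the microtome. Leave it.

How it is judged:
By the outcome, as a careful person would: the job done as asked, in the order asked, and still so for the second after the job is handed in, with the robot touching nothing.
It also fails if it takes over 45 s, if anything falls off the work surface, if the arm or the gripper's body presses on something with over 40 N, if the wrist force passes 120 N, or if a joint passes its speed limit or range.

## Working session

There is one attempt and no reset: what is moved stays moved. The work goes in short steps, Python scripts to look and compute and a shell command to move; the robot and the scene stay as the last step left them, time stands still between calls to the robot, and variables do not carry over. Pictures are saved under pics/ and viewed, at most 10 in all, crops included, and the job is handed in when it is done.

```bash
mkdir -p pics; ls; python3 - <<'E'
from plant import state, optics, nets
import cv2,numpy as np
s=state();print({k:np.round(v,3).tolist() for k,v in s.items()})
for c in("scene","top"):
    im=optics.grab_frame(c);cv2.imwrite(f"pics/{c}0.png",im[:,:,::-1]);i=optics.camera_info(c)
    print(c,{k:np.round(v,4).tolist() for k,v in i.items()})
    for n in("knob_center","microtome","blade","carriage"):
        print(n,[(np.round(d["bbox"],1).tolist(),round(d["confidence"],2)) for d in nets.boxes_of(c,n)[:2]])
E
```

```text
pics
{'time': 0.0, 'joint_pos': [-1.226, 0.053, 1.614, 0.0, 1.476, -0.119], 'joint_vel': [0.001, -0.0, 0.0, 0.0, 0.001, -0.0], 'joint_efforts': [-0.0, -39.367, -37.018, -0.0, 0.007, -0.0], 'tool_pos': [0.279, -0.558, 0.23], 'tool_rot': [-0.001, 0.973, 0.23, -0.0], 'contact_force': [0.241, 0.672, 0.495], 'ft_torque': [-0.059, 0.024, 0.02], 'grasp_force': 0.0, 'gripper_width': 1.001}
scene {'fx': 448.0935, 'fy': 448.0935, 'cx': 257.7997, 'cy': 197.2694, 'R': [[-0.4662, 0.8846, -0.008], [0.7176, 0.3728, -0.5882], [-0.5174, -0.28, -0.8087]], 't': [0.2554, -0.3763, 1.5343]}
knob_center []
microtome [([239.4, 210.4, 168.0, 154.1], 0.8)]
blade [([267.3, 153.6, 7.4, 15.1], 0.26)]
carriage [([258.9, 168.1, 51.2, 45.3], 0.66), ([268.8, 152.8, 7.4, 13.6], 0.41)]
top {'fx': 492.2523, 'fy': 492.2523, 'cx': 249.5449, 'cy': 192.3518, 'R': [[-0.0034, -0.9999, 0.0161], [-0.9883, 0.0009, -0.1527], [0.1527, -0.0165, -0.9881]], 't': [0.0389, 0.6251, 1.1834]}
knob_center [([354.2, 274.9, 27.8, 26.1], 0.47)]
microtome [([285.4, 208.2, 161.9, 168.2], 0.94), ([274.7, 237.4, 66.6, 42.8], 0.63)]
blade []
carriage [([274.2, 237.4, 68.8, 44.6], 0.97)]
```

```bash
python3 - <<'E'
import cv2
a=cv2.imread("pics/scene0.png")[100:320,130:380];cv2.imwrite("pics/s1.png",cv2.resize(a,(680,600),interpolation=2))
a=cv2.imread("pics/top0.png")[100:300,150:400];cv2.imwrite("pics/t1.png",cv2.resize(a,(750,600),interpolation=2))
E
```

```text
(no output)
```

View pics/s1.png

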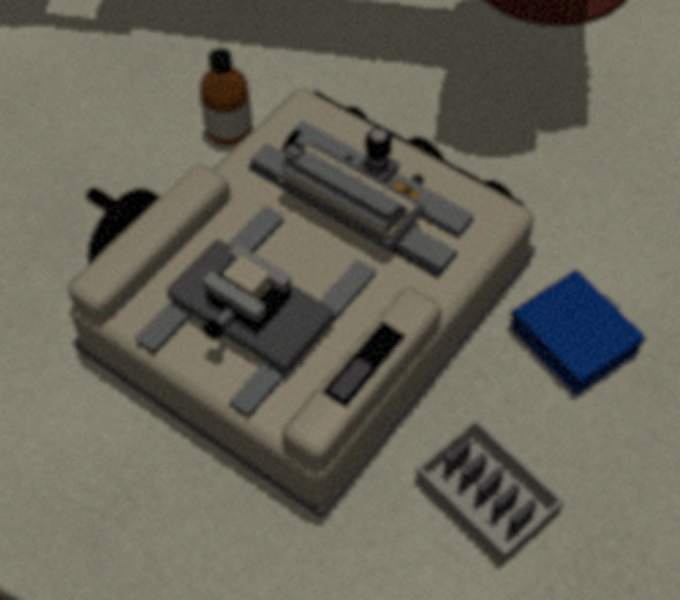

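View pics/t1.png

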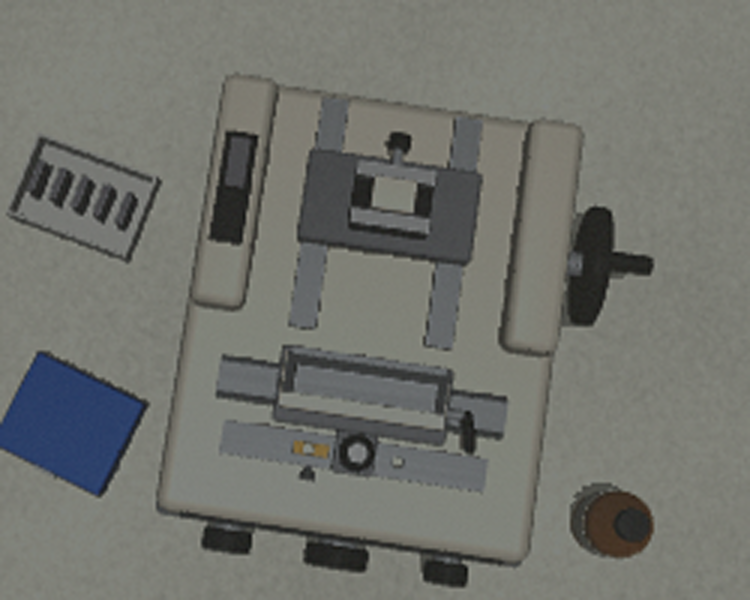

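The scene view shows the knob top near (268,149) full-frame. In the top view its ring is at about (268.7,251), the used hole at (282.7,254) and the brass insert's hole at (252.7,249.7), roughly 36 mm left of the start. I'll triangulate from these.

```bash
cat > h.py <<'E'
from plant import state, optics
import numpy as np
from scipy.optimize import least_squares
from scipy.spatial.transform import Rotation as Ro
I={c:optics.camera_info(c) for c in("scene","top")}
def proj(c,X):
    i=I[c];p=np.array(i["R"])@X+np.array(i["t"]);return np.array([i["fx"]*p[0]/p[2]+i["cx"],i["fy"]*p[1]/p[2]+i["cy"]])
def tri(a,b): return least_squares(lambda X:np.r_[proj("scene",X)-a,proj("top",X)-b],[.5,0,.1])
def atz(c,uv,z): return np.r_[least_squares(lambda X:proj(c,np.r_[X,z])-uv,[.5,0]).x,z]
def pose():
    s=state();q=s["tool_rot"];return np.array(s["tool_pos"]),Ro.from_quat([q[1],q[2],q[3],q[0]])
def go(target,yaw): # tool down, tool y axis along yaw direction (mod pi)
    p,R=pose();d=R.inv().apply(np.array(target)-p)
    y=np.array([np.cos(yaw),np.sin(yaw),0]);
    if y@R.as_matrix()[:,1]<0:y=-y
    z=np.array([0,0,-1.]);M=np.c_[np.cross(y,z),y,z]
    rv=(R.inv()*Ro.from_matrix(M)).as_rotvec()
    return np.round(d/.8,4),np.round(rv/1.5,4)
E
python3 - <<'E'
from h import *
f=lambda u,v:np.array([150+u/3-.33,100+v/3-.33])
g=lambda u,v:np.array([130+u/2.72-.3,100+v/2.727-.3])
r=tri(g(376,133),f(356,453));print("knobtop",r.x,np.abs(r.fun).max())
K=r.x
for zr in (K[2]-.057,.10):
    a=atz("top",f(221,438),zr);b=atz("top",f(487,474),zr);u=atz("top",f(398,462),zr);n=atz("top",f(308,449),zr-.002)
    d=(a-b);print(zr,"rail",np.linalg.norm(d),"ydir yaw",np.arctan2(d[1],d[0]),"used",u,"next",n,np.linalg.norm(u-n)-.035)
    e=d/np.linalg.norm(d);print("knob axis from used hole",u+.035*e)
for t in (f(167,508),):print(atz("top",t,.085))
E
```

```text
knobtop [ 0.47692945 -0.0037866   0.15472442] 0.8165390861859123
0.09772441712112992 rail 0.2107257803959007 ydir yaw 1.4342950876122136 used [ 0.47122771 -0.03833546  0.09772442] next [0.48164574 0.03225309 0.09572442] 0.036381224732614056
knob axis from used hole [ 0.47599043 -0.00366103  0.09772442]
0.1 rail 0.2103146929777426 ydir yaw 1.4342950876122142 used [ 0.47116126 -0.03814782  0.1       ] next [0.48155912 0.03230294 0.098     ] 0.03624201961295595
knob axis from used hole [ 0.47592398 -0.00347339  0.1       ]
[0.43614672 0.14334322 0.085     ]
```

```bash
python3 - <<'E'
from h import *
print(go([.4762,-.0037,.2],1.434))
E
```

```text
(array([ 0.5303, -0.5108,  0.0391]), array([-1.000e-04, -0.000e+00,  4.004e-01]))
```

```bash
python3 -m inch '[{"dx":0.044,"dy":-0.0425},{"dx":0.088,"dy":-0.085},{"dx":0.132,"dy":-0.1275},{"dx":0.176,"dy":-0.17},{"dx":0.22,"dy":-0.2125}]' -0.2
python3 -m inch '[{"dx":0.044,"dy":-0.0425},{"dx":0.088,"dy":-0.085},{"dx":0.132,"dy":-0.1275},{"dx":0.176,"dy":-0.17},{"dx":0.22,"dy":-0.2125}]'
python3 - <<'E'
from h import *
print(go([.4762,-.0037,.2],1.434))
E
```

```text
(array([ 0.5303, -0.5108,  0.0391]), array([-1.000e-04, -0.000e+00,  4.004e-01]))validation failed for argument at $[0]...
validation failed for argument at $[0]...
```

```bash
python3 -m inch '[{"dx":0.044,"dy":-0.0425,"dz":0,"rx":0,"ry":0,"rz":0},{"dx":0.088,"dy":-0.085,"dz":0,"rx":0,"ry":0,"rz":0},{"dx":0.132,"dy":-0.1275,"dz":0,"rx":0,"ry":0,"rz":0},{"dx":0.176,"dy":-0.17,"dz":0,"rx":0,"ry":0,"rz":0},{"dx":0.22,"dy":-0.2125,"dz":0,"rx":0,"ry":0,"rz":0}]' -0.2
python3 -m inch '[{"dx":0.044,"dy":-0.0425,"dz":0,"rx":0,"ry":0,"rz":0},{"dx":0.088,"dy":-0.085,"dz":0,"rx":0,"ry":0,"rz":0},{"dx":0.132,"dy":-0.1275,"dz":0,"rx":0,"ry":0,"rz":0},{"dx":0.176,"dy":-0.17,"dz":0,"rx":0,"ry":0,"rz":0},{"dx":0.22,"dy":-0.2125,"dz":0,"rx":0,"ry":0,"rz":0}]'
python3 - <<'E'
from h import *
print(go([.4762,-.0037,.2],1.434))
E
```

```text
time: 1.0
tool_pos: [0.3612, -0.3264, 0.2314]
tool_rot: [0.0, 0.973, 0.23, 0.0]
contact_force: [1.7, -0.6, -0.5]
gripper_width: 0.397
grasp_force: 0.0
time: 1.5
tool_pos: [0.4426, -0.0955, 0.2318]
tool_rot: [0.0, 0.973, 0.23, 0.001]
contact_force: [1.6, -1.0, 1.1]
gripper_width: 0.4
grasp_force: 0.0
(array([ 0.0888, -0.0839,  0.0397]), array([ 0.0005, -0.0009,  0.4002]))
```

```bash
python3 -m inch '[{"dx":0.03,"dy":-0.028,"dz":0,"rx":0,"ry":0,"rz":0.1},{"dx":0.06,"dy":-0.056,"dz":0,"rx":0,"ry":0,"rz":0.2},{"dx":0.0888,"dy":-0.0839,"dz":0.02,"rx":0,"ry":0,"rz":0.3},{"dx":0.0888,"dy":-0.0839,"dz":0.0397,"rx":0,"ry":0,"rz":0.4},{"dx":0.0888,"dy":-0.0839,"dz":0.0397,"rx":0,"ry":0,"rz":0.4}]'
python3 - <<'E'
from h import *
import cv2
print(go([.4762,-.0037,.2],1.434), state()["contact_force"])
a=np.hstack([optics.grab_frame("scene")[100:220,200:340],optics.grab_frame("top")[190:310,200:340]]);cv2.imwrite("pics/a2.png",cv2.resize(a[:,:,::-1],(800,344),interpolation=2))
E
```

```text
time: 2.0
tool_pos: [0.4744, -0.0045, 0.1971]
tool_rot: [-0.0, 0.998, -0.067, -0.002]
contact_force: [0.4, -0.4, -0.1]
gripper_width: 0.398
grasp_force: 0.0
(array([ 0.002 , -0.0012, -0.0036]), array([-0.    ,  0.0031,  0.0018])) [ 0.38052441 -0.38755507 -0.05737526]
```

View pics/a2.png

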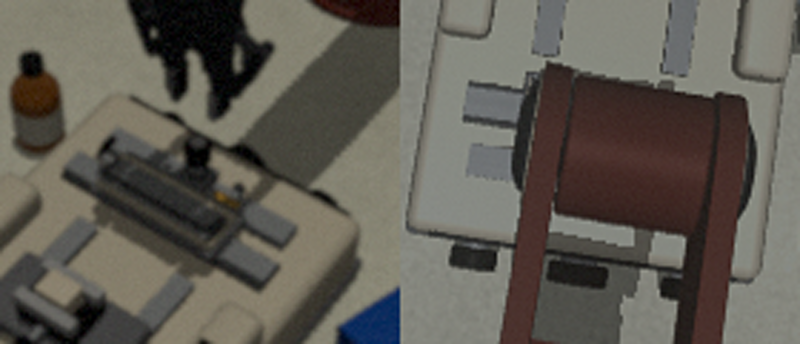

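Left half shows the fingertips at about (262,134) and (275,140) full-frame, straddling the knob below at (269,150). I'll correct by the small residual and descend in steps.

```bash
python3 - <<'E'
from h import *
print(proj("scene",pose()[0]))
E
python3 -m inch '[{"dx":0.002,"dy":-0.0012,"dz":0.02,"rx":0,"ry":0.003,"rz":0.002},{"dx":0.002,"dy":-0.0012,"dz":0.035,"rx":0,"ry":0.003,"rz":0.002},{"dx":0.002,"dy":-0.0012,"dz":0.042,"rx":0,"ry":0.003,"rz":0.002},{"dx":0.002,"dy":-0.0012,"dz":0.045,"rx":0,"ry":0.003,"rz":0.002},{"dx":0.002,"dy":-0.0012,"dz":0.045,"rx":0,"ry":0.003,"rz":0.002}]' -0.2
python3 - <<'E'
from h import *
print(go([.4762,-.0037,.126],1.434), state()["contact_force"])
E
```

```text
[268.50929612 135.91276639]
time: 2.6
tool_pos: [0.4775, -0.0051, 0.1635]
tool_rot: [0.0, 0.998, -0.07, 0.002]
contact_force: [0.1, 0.5, -0.6]
gripper_width: 0.403
grasp_force: 0.0
(array([-0.002 , -0.0015,  0.0469]), array([-0.    , -0.0028, -0.0016])) [ 0.08647622  0.48789907 -0.63876945]
```

```bash
python3 - <<'E'
from h import *
R=Ro.from_quat([.973,.23,0,0]);p=np.array([.28,-.559,.231])
p=p+R.apply(.8*np.array([.5288,-.5089,.0397]));R=R*Ro.from_rotvec([0,0,.6]);print(p)
p=p+R.apply(.8*np.array([.002,-.0012,.045]));R=R*Ro.from_rotvec([0,.0045,.003]);print(p,R.as_matrix()[:,1],R.as_matrix()[:,2])
print("to go",R.inv().apply(np.array([.4762,-.0037,.126])-p)/.8)
for k in range(3):
    optics.grab_frame("top"); print(pose()[0])
E
```

```text
[ 0.47597936 -0.00555477  0.19924   ]
[ 0.47769456 -0.00482014  0.16324   ] [-1.38312088e-01 -9.90388695e-01 -6.74998355e-06] [ 4.45766099e-03 -6.15716322e-04 -9.99989875e-01]
to go [-0.00225336 -0.00112801  0.04654034]
[ 0.477718   -0.00506241  0.16393463]
[ 0.47784473 -0.00504037  0.16414829]
[ 0.47790209 -0.00498407  0.16423308]
```

```bash
python3 -m inch '[{"dx":-0.002,"dy":-0.0013,"dz":0.0,"rx":0,"ry":-0.003,"rz":-0.001},{"dx":-0.002,"dy":-0.0013,"dz":0.006,"rx":0,"ry":-0.003,"rz":-0.001},{"dx":-0.002,"dy":-0.0013,"dz":0.012,"rx":0,"ry":-0.003,"rz":-0.001},{"dx":-0.002,"dy":-0.0013,"dz":0.018,"rx":0,"ry":-0.003,"rz":-0.001},{"dx":-0.002,"dy":-0.0013,"dz":0.018,"rx":0,"ry":-0.003,"rz":-0.001}]'
python3 - <<'E'
from h import *
import cv2
for k in range(2):
    im=optics.grab_frame("scene");print(pose()[0],state()["contact_force"])
cv2.imwrite("pics/a3.png",cv2.resize(im[110:200,220:320,::-1],(660,594),interpolation=2))
E
```

```text
time: 3.25
tool_pos: [0.4754, -0.0035, 0.1478]
tool_rot: [-0.0, 0.998, -0.069, -0.001]
contact_force: [-0.4, -0.6, 0.1]
gripper_width: 0.402
grasp_force: 0.0
[ 0.47566769 -0.00353759  0.14832249] [ 0.68420095  0.59694243 -0.19442018]
[ 0.47594673 -0.00358841  0.14874899] [ 0.39818072 -0.46335547  0.9364651 ]
```

View pics/a3.png

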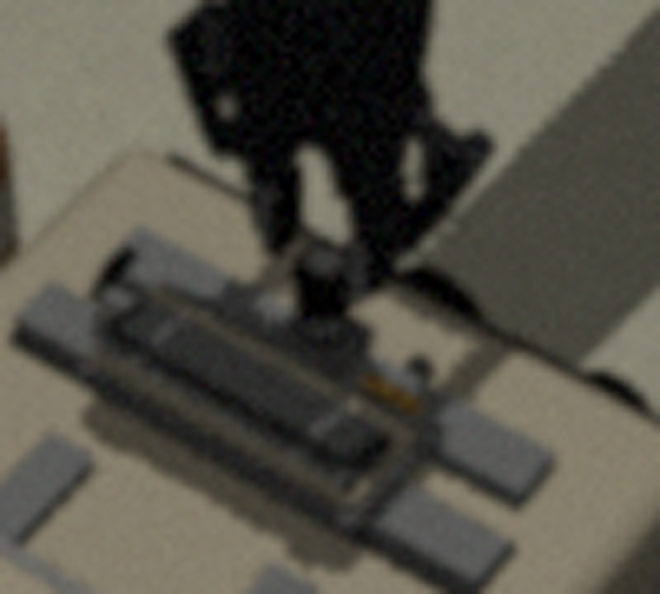

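The knob (crop about (325,270)) sits between the two fingers ((280,240), (375,275)) with no contact force. I'll keep descending.

```bash
python3 -m inch '[{"dx":0,"dy":0,"dz":0.007,"rx":0,"ry":0,"rz":0},{"dx":0,"dy":0,"dz":0.014,"rx":0,"ry":0,"rz":0},{"dx":0,"dy":0,"dz":0.02,"rx":0,"ry":0,"rz":0},{"dx":0,"dy":0,"dz":0.026,"rx":0,"ry":0,"rz":0},{"dx":0,"dy":0,"dz":0.026,"rx":0,"ry":0,"rz":0}]'
python3 -m inch '[{"dx":0,"dy":0,"dz":0.026,"rx":0,"ry":0,"rz":0}]' | head -0
python3 - <<'E'
from h import *
for k in range(2):
    im=optics.grab_frame("scene");print(pose()[0],state()["contact_force"])
E
```

```text
time: 3.85
tool_pos: [0.4755, -0.0035, 0.1272]
tool_rot: [-0.0, 0.998, -0.069, -0.001]
contact_force: [-0.3, 0.0, -0.2]
gripper_width: 0.402
grasp_force: 0.0
[ 0.47510109 -0.00346768  0.10492471] [-1.21031903  0.21894883 -2.24590903]
[ 0.47433704 -0.00333689  0.10516086] [-0.91810486 -0.12646071 -0.75069267]Exception ignored on flushing sys.stdout:
BrokenPipeError: [Errno 32] Broken pipe
```

I repeated the descent by mistake: the tool went 21 mm too low. The force is still near zero, so I'm going straight back up.

```bash
python3 -m inch '[{"dx":0,"dy":0,"dz":-0.007,"rx":0,"ry":0,"rz":0},{"dx":0,"dy":0,"dz":-0.014,"rx":0,"ry":0,"rz":0},{"dx":0,"dy":0,"dz":-0.02,"rx":0,"ry":0,"rz":0},{"dx":0,"dy":0,"dz":-0.026,"rx":0,"ry":0,"rz":0},{"dx":0,"dy":0,"dz":-0.026,"rx":0,"ry":0,"rz":0}]' -0.27
python3 - <<'E'
from h import *
for k in range(3):
    im=optics.grab_frame("scene");print(pose()[0],state()["contact_force"],state()["gripper_width"])
E
```

```text
time: 4.55
tool_pos: [0.4775, -0.0039, 0.1306]
tool_rot: [0.0, 0.998, -0.069, 0.002]
contact_force: [-0.5, 0.1, -0.0]
gripper_width: 0.363
grasp_force: 0.0
[ 0.47707498 -0.00377807  0.12985308] [ 0.65008851  0.51366521 -0.20905196] 0.3627935661804469
[ 0.47663413 -0.00369485  0.12918304] [-0.59006884 -0.72141949 -0.42366262] 0.3647536439275922
[ 0.4763046  -0.00363979  0.12869047] [-0.10642176 -0.31810847 -0.3967709 ] 0.36398093031661843
```

```bash
f(){ grep -E "force: \[|tool_pos"|tr '\n' ' ';echo; }
python3 -m inch '[{"dx":0,"dy":-0.0006,"dz":0,"rx":0,"ry":0,"rz":0},{"dx":0,"dy":-0.0012,"dz":0,"rx":0,"ry":0,"rz":0},{"dx":0,"dy":-0.0012,"dz":0,"rx":0,"ry":0,"rz":0}]'|f
python3 -m inch '[{"dx":0,"dy":-0.0003,"dz":0,"rx":0,"ry":0,"rz":0},{"dx":0,"dy":-0.0006,"dz":0,"rx":0,"ry":0,"rz":0},{"dx":0,"dy":-0.0006,"dz":0,"rx":0,"ry":0,"rz":0}]'|f
```

```text
tool_pos: [0.4761, -0.0026, 0.1281] contact_force: [0.9, 0.5, -1.1] 
tool_pos: [0.4764, -0.0022, 0.1283] contact_force: [1.5, -1.0, 0.4]
```

```bash
f(){ grep -E "force: \[|tool_pos"|tr '\n' ' ';echo; }
python3 -m inch '[{"dx":0,"dy":-0.0003,"dz":0,"rx":0,"ry":0,"rz":0},{"dx":0,"dy":-0.0006,"dz":0,"rx":0,"ry":0,"rz":0},{"dx":0,"dy":-0.0006,"dz":0,"rx":0,"ry":0,"rz":0}]'|f
python3 -m inch '[{"dx":0,"dy":-0.0003,"dz":0,"rx":0,"ry":0,"rz":0},{"dx":0,"dy":-0.0006,"dz":0,"rx":0,"ry":0,"rz":0}]'|f
```

```text
tool_pos: [0.4764, -0.0017, 0.1284] contact_force: [1.5, 0.8, -0.4] 
tool_pos: [0.4765, -0.0014, 0.1283] contact_force: [-0.3, -0.9, -0.4]
```

```bash
f(){ grep -E "force: \[|tool_pos"|tr '\n' ' ';echo; }
python3 -m inch '[{"dx":0,"dy":-0.0003,"dz":0,"rx":0,"ry":0,"rz":0},{"dx":0,"dy":-0.0006,"dz":0,"rx":0,"ry":0,"rz":0}]'|f
python3 -m inch '[{"dx":0,"dy":-0.0003,"dz":0,"rx":0,"ry":0,"rz":0},{"dx":0,"dy":-0.0006,"dz":0,"rx":0,"ry":0,"rz":0}]'|f
```

```text
tool_pos: [0.4765, -0.0011, 0.1284] contact_force: [-1.0, -2.6, -0.8] 
tool_pos: [0.4766, -0.0004, 0.1283] contact_force: [-0.0, -1.3, 0.7]
```

```bash
f(){ grep -E "force: \[|tool_pos"|tr '\n' ' ';echo; }
python3 -m inch '[{"dx":0,"dy":-0.0003,"dz":0,"rx":0,"ry":0,"rz":0},{"dx":0,"dy":-0.0005,"dz":0,"rx":0,"ry":0,"rz":0}]'|f
python3 -m inch '[{"dx":0,"dy":-0.0003,"dz":0,"rx":0,"ry":0,"rz":0},{"dx":0,"dy":-0.0003,"dz":0,"rx":0,"ry":0,"rz":0}]'|f
```

```text
tool_pos: [0.4767, 0.0001, 0.1284] contact_force: [-0.1, -1.6, -0.6] 
tool_pos: [0.4767, 0.0002, 0.1283] contact_force: [-1.1, -2.4, 0.3]
```

```bash
f(){ grep -E "force: \[|tool_pos"|tr '\n' ' ';echo; }
python3 -m inch '[{"dx":0,"dy":-0.0003,"dz":0,"rx":0,"ry":0,"rz":0},{"dx":0,"dy":-0.0003,"dz":0,"rx":0,"ry":0,"rz":0}]'|f
python3 -m inch '[{"dx":0,"dy":-0.0003,"dz":0,"rx":0,"ry":0,"rz":0},{"dx":0,"dy":-0.0003,"dz":0,"rx":0,"ry":0,"rz":0}]'|f
```

```text
tool_pos: [0.4767, 0.0003, 0.1283] contact_force: [-0.5, -4.1, -0.1] 
tool_pos: [0.4767, 0.0004, 0.1284] contact_force: [-1.6, -5.8, 0.5]
```

```bash
f(){ grep -E "force: \[|tool_pos"|tr '\n' ' ';echo; }
python3 -m inch '[{"dx":0,"dy":0.002,"dz":0,"rx":0,"ry":0,"rz":0},{"dx":0,"dy":0.004,"dz":0,"rx":0,"ry":0,"rz":0},{"dx":0,"dy":0.0055,"dz":0,"rx":0,"ry":0,"rz":0},{"dx":0,"dy":0.0055,"dz":0,"rx":0,"ry":0,"rz":0}]'|f
python3 -m inch '[{"dx":0,"dy":0.0004,"dz":0,"rx":0,"ry":0,"rz":0},{"dx":0,"dy":0.0008,"dz":0,"rx":0,"ry":0,"rz":0},{"dx":0,"dy":0.0008,"dz":0,"rx":0,"ry":0,"rz":0}]'|f
python3 -m inch '[{"dx":0,"dy":0.0003,"dz":0,"rx":0,"ry":0,"rz":0},{"dx":0,"dy":0.0006,"dz":0,"rx":0,"ry":0,"rz":0}]'|f
```

```text
tool_pos: [0.4761, -0.0033, 0.1283] contact_force: [0.0, 0.5, 1.1] 
tool_pos: [0.4761, -0.004, 0.1283] contact_force: [0.1, 0.1, 0.6] 
tool_pos: [0.4761, -0.0043, 0.1284] contact_force: [0.4, 1.9, -0.2]
```

```bash
f(){ grep -E "force: \[|tool_pos"|tr '\n' ' ';echo; }
python3 -m inch '[{"dx":0,"dy":0.0003,"dz":0,"rx":0,"ry":0,"rz":0},{"dx":0,"dy":0.0005,"dz":0,"rx":0,"ry":0,"rz":0},{"dx":0,"dy":0.0005,"dz":0,"rx":0,"ry":0,"rz":0}]'|f
python3 -m inch '[{"dx":0,"dy":0.0003,"dz":0,"rx":0,"ry":0,"rz":0},{"dx":0,"dy":0.0005,"dz":0,"rx":0,"ry":0,"rz":0}]'|f
```

```text
tool_pos: [0.476, -0.0049, 0.1284] contact_force: [0.3, 1.1, 0.3] 
tool_pos: [0.4759, -0.0054, 0.1284] contact_force: [0.7, 2.4, 0.3]
```

```bash
python3 -m inch '[{"dx":0,"dy":-0.002,"dz":0,"rx":0,"ry":0,"rz":0},{"dx":0,"dy":-0.0035,"dz":0,"rx":0,"ry":0,"rz":0},{"dx":0,"dy":-0.0035,"dz":0,"rx":0,"ry":0,"rz":0}]'
python3 -m inch '[{"dx":0,"dy":0,"dz":0,"rx":0,"ry":0,"rz":0},{"dx":0,"dy":0,"dz":0,"rx":0,"ry":0,"rz":0},{"dx":0,"dy":0,"dz":0,"rx":0,"ry":0,"rz":0}]' -0.45
python3 -m inch '[{"dx":0,"dy":0,"dz":0,"rx":0,"ry":0,"rz":0}]'
```

```text
time: 8.7
tool_pos: [0.4763, -0.0028, 0.1284]
tool_rot: [0.0, 0.998, -0.069, 0.0]
contact_force: [0.1, 0.7, 0.1]
gripper_width: 0.365
grasp_force: 0.0
time: 9.0
tool_pos: [0.4763, -0.0028, 0.1287]
tool_rot: [0.0, 0.998, -0.069, 0.0]
contact_force: [-1.1, -0.1, 3.3]
gripper_width: 0.295
grasp_force: 58.9
time: 9.1
tool_pos: [0.4764, -0.0028, 0.1287]
tool_rot: [0.0, 0.998, -0.069, 0.0]
contact_force: [-2.6, -0.6, 4.5]
gripper_width: 0.292
grasp_force: 59.0
```

```bash
python3 -m inch '[{"dx":0,"dy":0,"dz":-0.003,"rx":0,"ry":0,"rz":0},{"dx":0,"dy":0,"dz":-0.006,"rx":0,"ry":0,"rz":0},{"dx":0,"dy":0,"dz":-0.009,"rx":0,"ry":0,"rz":0},{"dx":0,"dy":0,"dz":-0.012,"rx":0,"ry":0,"rz":0},{"dx":0,"dy":0,"dz":-0.012,"rx":0,"ry":0,"rz":0}]'
python3 -m inch '[{"dx":0,"dy":0,"dz":0,"rx":0,"ry":0,"rz":0},{"dx":0,"dy":0,"dz":0,"rx":0,"ry":0,"rz":0}]'
```

```text
time: 9.6
tool_pos: [0.4761, -0.0028, 0.1367]
tool_rot: [0.0, 0.998, -0.069, 0.0]
contact_force: [4.6, -1.8, -9.8]
gripper_width: 0.291
grasp_force: 59.4
time: 9.8
tool_pos: [0.4761, -0.0028, 0.1366]
tool_rot: [0.0, 0.998, -0.069, 0.0]
contact_force: [5.1, -2.1, -9.3]
gripper_width: 0.294
grasp_force: 59.4
```

```bash
python3 -m inch '[{"dx":0,"dy":0,"dz":-0.0012,"rx":0,"ry":0,"rz":0},{"dx":0,"dy":0,"dz":-0.0024,"rx":0,"ry":0,"rz":0},{"dx":0,"dy":0,"dz":-0.0024,"rx":0,"ry":0,"rz":0},{"dx":0,"dy":0,"dz":-0.0024,"rx":0,"ry":0,"rz":0}]'
```

```text
time: 10.2
tool_pos: [0.4761, -0.0028, 0.1384]
tool_rot: [0.0, 0.998, -0.069, -0.0]
contact_force: [5.0, -3.1, -9.8]
gripper_width: 0.297
grasp_force: 59.4
```

```bash
python3 -m inch '[{"dx":0,"dy":-0.0008,"dz":0,"rx":0,"ry":0,"rz":0},{"dx":0,"dy":-0.0016,"dz":0,"rx":0,"ry":0,"rz":0},{"dx":0,"dy":-0.0024,"dz":0,"rx":0,"ry":0,"rz":0},{"dx":0,"dy":-0.0032,"dz":0,"rx":0,"ry":0,"rz":0}]'
```

```text
time: 10.6
tool_pos: [0.4765, -0.0005, 0.1384]
tool_rot: [0.0, 0.998, -0.069, -0.0]
contact_force: [5.7, -2.6, -9.9]
gripper_width: 0.294
grasp_force: 59.4
```

```bash
f(){ grep -E "force|tool_pos"|tr '\n' ' ';echo; }
python3 -m inch '[{"dx":0,"dy":-0.003,"dz":0,"rx":0,"ry":0,"rz":0},{"dx":0,"dy":-0.006,"dz":0,"rx":0,"ry":0,"rz":0},{"dx":0,"dy":-0.009,"dz":0,"rx":0,"ry":0,"rz":0},{"dx":0,"dy":-0.012,"dz":0,"rx":0,"ry":0,"rz":0},{"dx":0,"dy":-0.015,"dz":0,"rx":0,"ry":0,"rz":0}]'|f
python3 -m inch '[{"dx":0,"dy":-0.003,"dz":0,"rx":0,"ry":0,"rz":0},{"dx":0,"dy":-0.006,"dz":0,"rx":0,"ry":0,"rz":0},{"dx":0,"dy":-0.009,"dz":0,"rx":0,"ry":0,"rz":0},{"dx":0,"dy":-0.012,"dz":0,"rx":0,"ry":0,"rz":0},{"dx":0,"dy":-0.014,"dz":0,"rx":0,"ry":0,"rz":0}]'|f
```

```text
tool_pos: [0.4783, 0.0114, 0.1385] contact_force: [6.1, -3.7, -9.2] grasp_force: 59.4 
tool_pos: [0.4799, 0.0225, 0.1385] contact_force: [5.6, -2.7, -9.6] grasp_force: 59.4
```

```bash
f(){ grep -E "force|tool_pos"|tr '\n' ' ';echo; }
python3 -m inch '[{"dx":0,"dy":-0.001,"dz":0,"rx":0,"ry":0,"rz":0},{"dx":0,"dy":-0.001,"dz":0,"rx":0,"ry":0,"rz":0},{"dx":0,"dy":-0.001,"dz":0,"rx":0,"ry":0,"rz":0}]'|f
python3 - <<'E'
from h import *
p=pose()[0];print((p-np.array([.4763,-.0026,.1285]))@np.array([.136,.991,0]))
E
```

```text
tool_pos: [0.4801, 0.0233, 0.1385] contact_force: [6.4, -2.1, -10.0] grasp_force: 59.4 
0.026200155255895967
```

```bash
f(){ grep -E "force|tool_pos"|tr '\n' ' ';echo; }
python3 -m inch '[{"dx":0,"dy":-0.0025,"dz":0,"rx":0,"ry":0,"rz":0},{"dx":0,"dy":-0.005,"dz":0,"rx":0,"ry":0,"rz":0},{"dx":0,"dy":-0.007,"dz":0,"rx":0,"ry":0,"rz":0},{"dx":0,"dy":-0.007,"dz":0,"rx":0,"ry":0,"rz":0}]'|f
python3 -m inch '[{"dx":0,"dy":0,"dz":0.0012,"rx":0,"ry":0,"rz":0},{"dx":0,"dy":0,"dz":0.0024,"rx":0,"ry":0,"rz":0},{"dx":0,"dy":0,"dz":0.003,"rx":0,"ry":0,"rz":0},{"dx":0,"dy":0,"dz":0.003,"rx":0,"ry":0,"rz":0}]'|f
python3 -m inch '[{"dx":0,"dy":0,"dz":0.001,"rx":0,"ry":0,"rz":0},{"dx":0,"dy":0,"dz":0.002,"rx":0,"ry":0,"rz":0},{"dx":0,"dy":0,"dz":0.002,"rx":0,"ry":0,"rz":0}]'|f
```

```text
tool_pos: [0.4809, 0.0289, 0.1386] contact_force: [5.9, -2.4, -9.8] grasp_force: 59.5 
tool_pos: [0.4809, 0.0289, 0.1363] contact_force: [6.1, -3.1, -8.6] grasp_force: 59.5 
tool_pos: [0.4809, 0.0289, 0.1348] contact_force: [5.3, -1.3, -9.0] grasp_force: 59.5
```

```bash
f(){ grep -E "force|tool_pos"|tr '\n' ' ';echo; }
python3 -m inch '[{"dx":0,"dy":0,"dz":0.0008,"rx":0,"ry":0,"rz":0},{"dx":0,"dy":0,"dz":0.0014,"rx":0,"ry":0,"rz":0},{"dx":0,"dy":0,"dz":0.0014,"rx":0,"ry":0,"rz":0}]'|f
python3 -m inch '[{"dx":0,"dy":0,"dz":0.0006,"rx":0,"ry":0,"rz":0},{"dx":0,"dy":0,"dz":0.0006,"rx":0,"ry":0,"rz":0}]'|f
```

```text
tool_pos: [0.481, 0.0289, 0.1347] contact_force: [4.1, -2.0, -6.1] grasp_force: 59.6 
tool_pos: [0.481, 0.029, 0.1346] contact_force: [3.7, -2.0, -3.5] grasp_force: 59.7
```

```bash
f(){ grep -E "force|tool_pos|width"|tr '\n' ' ';echo; }
python3 -m inch '[{"dx":0,"dy":0,"dz":0,"rx":0,"ry":0,"rz":0},{"dx":0,"dy":0,"dz":0,"rx":0,"ry":0,"rz":0},{"dx":0,"dy":0,"dz":0,"rx":0,"ry":0,"rz":0}]' -0.27|f
python3 -m inch '[{"dx":0,"dy":-0.001,"dz":0,"rx":0,"ry":0,"rz":0},{"dx":0,"dy":-0.002,"dz":0,"rx":0,"ry":0,"rz":0},{"dx":0,"dy":-0.0025,"dz":0,"rx":0,"ry":0,"rz":0},{"dx":0,"dy":-0.0025,"dz":0,"rx":0,"ry":0,"rz":0}]'|f
python3 -m inch '[{"dx":0,"dy":-0.0005,"dz":0,"rx":0,"ry":0,"rz":0},{"dx":0,"dy":-0.001,"dz":0,"rx":0,"ry":0,"rz":0},{"dx":0,"dy":-0.001,"dz":0,"rx":0,"ry":0,"rz":0}]'|f
```

```text
tool_pos: [0.4805, 0.0295, 0.1346] contact_force: [-0.5, 0.2, -0.2] gripper_width: 0.366 grasp_force: 0.0 
tool_pos: [0.4809, 0.0311, 0.1343] contact_force: [-1.4, -1.0, 0.0] gripper_width: 0.363 grasp_force: 0.5 
tool_pos: [0.481, 0.0314, 0.1343] contact_force: [-1.5, -4.5, 1.4] gripper_width: 0.365 grasp_force: 2.2
```

```bash
f(){ grep -E "force|tool_pos"|tr '\n' ' ';echo; }
for i in 1 2 3; do python3 -m inch '[{"dx":0,"dy":-0.0005,"dz":0,"rx":0,"ry":0,"rz":0},{"dx":0,"dy":-0.0005,"dz":0,"rx":0,"ry":0,"rz":0}]'|f; done
```

```text
tool_pos: [0.481, 0.0316, 0.1343] contact_force: [-1.1, -5.6, 1.7] grasp_force: 2.9 
tool_pos: [0.481, 0.032, 0.1342] contact_force: [-2.7, -5.2, 0.9] grasp_force: 2.8 
tool_pos: [0.4811, 0.0324, 0.1341] contact_force: [-1.0, -4.8, -1.0] grasp_force: 2.6
```

```bash
f(){ grep -E "force|tool_pos"|tr '\n' ' ';echo; }
for i in 1 2 3 4; do python3 -m inch '[{"dx":0,"dy":-0.0005,"dz":0,"rx":0,"ry":0,"rz":0},{"dx":0,"dy":-0.0005,"dz":0,"rx":0,"ry":0,"rz":0}]'|f; done
```

```text
tool_pos: [0.4812, 0.0337, 0.1339] contact_force: [-1.3, -1.9, -0.9] grasp_force: 1.0 
tool_pos: [0.4812, 0.0342, 0.134] contact_force: [-0.7, -1.3, -1.7] grasp_force: 0.8 
tool_pos: [0.4813, 0.0345, 0.1341] contact_force: [0.1, -1.2, -0.5] grasp_force: 0.8 
tool_pos: [0.4814, 0.0348, 0.1342] contact_force: [-0.7, -1.9, -1.8] grasp_force: 0.9
```

```bash
f(){ grep -E "force|tool_pos"|tr '\n' ' ';echo; }
for i in 1 2 3; do python3 -m inch '[{"dx":0,"dy":-0.0003,"dz":0,"rx":0,"ry":0,"rz":0},{"dx":0,"dy":-0.0003,"dz":0,"rx":0,"ry":0,"rz":0}]'|f; done
```

```text
tool_pos: [0.4814, 0.035, 0.1342] contact_force: [-1.0, -1.7, -1.5] grasp_force: 0.9 
tool_pos: [0.4815, 0.0352, 0.1342] contact_force: [-0.2, -1.4, -1.8] grasp_force: 0.9 
tool_pos: [0.4815, 0.0355, 0.1342] contact_force: [-0.2, -2.3, -1.2] grasp_force: 0.9
```

```bash
f(){ grep -E "force|tool_pos"|tr '\n' ' ';echo; }
for i in 1 2 3; do python3 -m inch '[{"dx":0,"dy":-0.0003,"dz":0,"rx":0,"ry":0,"rz":0},{"dx":0,"dy":-0.0003,"dz":0,"rx":0,"ry":0,"rz":0}]'|f; done
```

```text
tool_pos: [0.4816, 0.0357, 0.1342] contact_force: [-0.4, -2.5, -1.6] grasp_force: 1.1 
tool_pos: [0.4816, 0.0357, 0.1343] contact_force: [-1.4, -3.0, -1.5] grasp_force: 1.5 
tool_pos: [0.4816, 0.0359, 0.1342] contact_force: [-1.4, -4.3, -1.4] grasp_force: 2.1
```

```bash
f(){ grep -E "force|tool_pos"|tr '\n' ' ';echo; }
for i in 1 2; do python3 -m inch '[{"dx":0,"dy":-0.0003,"dz":0,"rx":0,"ry":0,"rz":0},{"dx":0,"dy":-0.0003,"dz":0,"rx":0,"ry":0,"rz":0}]'|f; done
```

```text
tool_pos: [0.4816, 0.0359, 0.1343] contact_force: [-1.9, -4.0, -0.7] grasp_force: 2.6 
tool_pos: [0.4816, 0.036, 0.1342] contact_force: [-1.9, -5.7, -0.5] grasp_force: 3.0
```

```bash
f(){ grep -E "force|tool_pos"|tr '\n' ' ';echo; }
for i in 1 2; do python3 -m inch '[{"dx":0,"dy":-0.0003,"dz":0,"rx":0,"ry":0,"rz":0},{"dx":0,"dy":-0.0003,"dz":0,"rx":0,"ry":0,"rz":0}]'|f; done
python3 -m inch '[{"dx":0,"dy":0.002,"dz":0,"rx":0,"ry":0,"rz":0},{"dx":0,"dy":0.004,"dz":0,"rx":0,"ry":0,"rz":0},{"dx":0,"dy":0.0045,"dz":0,"rx":0,"ry":0,"rz":0},{"dx":0,"dy":0.0045,"dz":0,"rx":0,"ry":0,"rz":0}]' |f
```

```text
tool_pos: [0.4816, 0.0361, 0.1342] contact_force: [-1.6, -6.0, -1.0] grasp_force: 3.3 
tool_pos: [0.4816, 0.0361, 0.1342] contact_force: [-1.9, -7.0, -1.5] grasp_force: 3.6 
tool_pos: [0.4817, 0.0339, 0.1347] contact_force: [-0.1, -0.5, -0.0] grasp_force: 0.0
```

```bash
f(){ grep -E "time|force|tool_pos"|tr '\n' ' ';echo; }
python3 -m inch '[{"dx":0,"dy":0.001,"dz":0,"rx":0,"ry":0,"rz":0},{"dx":0,"dy":0.0015,"dz":0,"rx":0,"ry":0,"rz":0},{"dx":0,"dy":0.0015,"dz":0,"rx":0,"ry":0,"rz":0}]' |f
for i in 1 2 3; do python3 -m inch '[{"dx":0,"dy":0.0005,"dz":0,"rx":0,"ry":0,"rz":0},{"dx":0,"dy":0.0005,"dz":0,"rx":0,"ry":0,"rz":0}]'|f; done
```

```text
time: 18.6 tool_pos: [0.4812, 0.0324, 0.1343] contact_force: [-0.9, -0.7, -0.2] grasp_force: 0.0 
time: 18.8 tool_pos: [0.4811, 0.032, 0.1342] contact_force: [-0.2, 0.3, 0.3] grasp_force: 0.0 
time: 19.0 tool_pos: [0.481, 0.0315, 0.1343] contact_force: [0.9, -0.4, 1.1] grasp_force: 0.0 
time: 19.2 tool_pos: [0.481, 0.0313, 0.1343] contact_force: [-0.7, 0.8, 0.8] grasp_force: 0.5
```

```bash
f(){ grep -E "time|force|tool_pos"|tr '\n' ' ';echo; }
for i in 1 2 3 4; do python3 -m inch '[{"dx":0,"dy":0.0004,"dz":0,"rx":0,"ry":0,"rz":0},{"dx":0,"dy":0.0004,"dz":0,"rx":0,"ry":0,"rz":0}]'|f; done
```

```text
time: 19.4 tool_pos: [0.481, 0.0311, 0.1343] contact_force: [-0.6, 1.5, 0.2] grasp_force: 1.0 
time: 19.6 tool_pos: [0.4809, 0.0306, 0.1343] contact_force: [0.2, 1.4, 0.2] grasp_force: 1.0 
time: 19.8 tool_pos: [0.4808, 0.0302, 0.1343] contact_force: [0.1, 1.7, 0.4] grasp_force: 1.0 
time: 20.0 tool_pos: [0.4808, 0.0299, 0.1343] contact_force: [0.1, 1.8, 0.6] grasp_force: 0.9
```

The carriage slides at 2 N without drag, inside the play, so the pin is in. I'll centre the fingers, retreat straight up and check.

```bash
f(){ grep -E "time|force|tool_pos"|tr '\n' ' ';echo; }
python3 -m inch '[{"dx":0,"dy":-0.0015,"dz":0,"rx":0,"ry":0,"rz":0},{"dx":0,"dy":-0.0023,"dz":0,"rx":0,"ry":0,"rz":0},{"dx":0,"dy":-0.0023,"dz":0,"rx":0,"ry":0,"rz":0}]' -0.2|f
python3 -m inch '[{"dx":0,"dy":0,"dz":-0.01,"rx":0,"ry":0,"rz":0},{"dx":0,"dy":0,"dz":-0.025,"rx":0,"ry":0,"rz":0},{"dx":0,"dy":0,"dz":-0.045,"rx":0,"ry":0,"rz":0},{"dx":0,"dy":0,"dz":-0.07,"rx":0,"ry":0,"rz":0},{"dx":0,"dy":0,"dz":-0.1,"rx":0,"ry":0,"rz":0}]'|f
python3 -m inch '[{"dx":0.05,"dy":0.05,"dz":0,"rx":0,"ry":0,"rz":0},{"dx":0.05,"dy":0.1,"dz":0,"rx":0,"ry":0,"rz":0},{"dx":0.05,"dy":0.16,"dz":0,"rx":0,"ry":0,"rz":0},{"dx":0.05,"dy":0.22,"dz":0,"rx":0,"ry":0,"rz":0},{"dx":0.05,"dy":0.27,"dz":0,"rx":0,"ry":0,"rz":0}]'|f
python3 - <<'E'
from h import *
import cv2
S=optics.grab_frame("scene");T=optics.grab_frame("top")
a=np.hstack([cv2.resize(S[110:200,220:320],(400,360),interpolation=2),cv2.resize(T[210:282,220:300],(400,360),interpolation=2)])
cv2.imwrite("pics/f.png",a[:,:,::-1])
cv2.imwrite("pics/S1.png",S[:,:,::-1]);cv2.imwrite("pics/T1.png",T[:,:,::-1])
# knob template shift, start -> now, upsampled x8
K0=np.array([.4763,-.0030,.1425]);e=np.array([.136,.991,0])
for c,new in(("scene",S),("top",T)):
    old=cv2.cvtColor(cv2.imread(f"pics/{c}0.png"),6);n=cv2.cvtColor(new,7)
    u=proj(c,K0).round().astype(int);h=6
    up=lambda i:cv2.resize(i,None,fx=8,fy=8,interpolation=cv2.INTER_CUBIC)
    t=up(old[u[1]-h-1:u[1]+h-1,u[0]-h:u[0]+h]);pr=proj(c,K0+.036*e).round().astype(int);w=14
    m=cv2.matchTemplate(up(n[pr[1]-w:pr[1]+w,pr[0]-w:pr[0]+w]),t,cv2.TM_CCOEFF_NORMED);_,s,_,l=cv2.minMaxLoc(m)
    sh=np.array(l)/8+pr-w-(u-[h,h+1]);print(c,"shift",sh,s,"expected home",proj(c,K0+.036*e)-proj(c,K0),"if 6 up",proj(c,K0+.036*e+[0,0,.006])-proj(c,K0))
E
```

```text
time: 20.3 tool_pos: [0.4811, 0.0316, 0.1343] contact_force: [0.3, -0.5, 0.3] grasp_force: 0.0 
time: 20.8 tool_pos: [0.4809, 0.0317, 0.2156] contact_force: [-0.2, -0.3, 0.4] grasp_force: 0.0 
time: 21.3 tool_pos: [0.4908, -0.1902, 0.2159] contact_force: [-0.1, 1.1, 0.0] grasp_force: 0.0 
scene shift [11.     6.625] 0.7302746176719666 expected home [11.42169079  5.99793434] if 6 up [11.4982309   4.46382185]
top shift [-15.5   -2.25] 0.9519769549369812 expected home [-15.75070975  -2.12964361] if 6 up [-15.69143985  -2.23489174]
```

View pics/f.png

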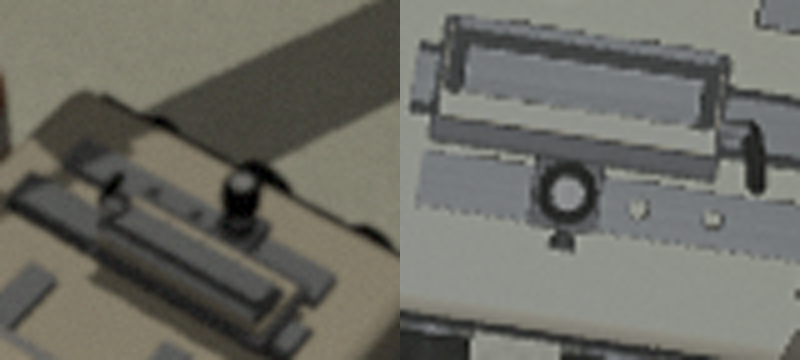

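The top view shows the plunger (crop (568,195)) over the slot and both old holes clear at (640,208) and (713,218). The knob's image shift in the scene camera (row +6.6) fits the home height (6.0) rather than one 6 mm up (4.5).

```bash
python3 -c "
from plant import ticket;print(ticket.job_done())"
```

```text
the job is handed in; nothing more can be done
None
```

The job is handed in: I moved the carriage about 36 mm left and the pin dropped into the insert's hole, which force feel and both cameras support; side force on the knob peaked at about 7 N, and an accidental 21 mm over-descent beside the knob before gripping showed no clear contact force.

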